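Close the rice cooker and snap its steam-vent cap back on

TASK

The rice cooker has been washed: fold its lid all the way shut, then take the small round steam-vent cap from the counter, set it mouth down over the vent stem on the lid and press it straight down until it clicks over the lugs and sits fully home on its seal. Keep pressing after the click: the program finishes while the gripper is still on the cap, pushing it down firmly (about 10 N) with nothing let go. Leave the other things on the counter where they are.

Things in the scene. Friction and masses are not known exactly. Their poses are not given: they have to be found in the camera images.
- cooker: round rice cooker, brushed-steel drum 224 mm in diameter with a black lid, 161 mm high when shut (stem not counted), fixed to the counter. Origin: centre of its underside, on the counter. Its x axis points from the front (black control panel, towards the robot at yaw 0) to the hinge at the back; z up. Carrying grips reach 129 mm to either side (y), the hinge housing 132 mm to the back
- lid (a joint): angle of the cooker's lid about its hinge (rad): 0 is fully shut (a stop), larger is more open, found between 0.4 and 0.85. The hinge is stiff: the lid stays wherever it is left, and about 1.5 to 3 N pressed down near the front edge folds it
- lid_hinge (a point): point on the hinge axis, 115 mm behind the cooker's axis and 128 mm above the counter; the hinge axis is the cooker's y axis. The point's frame turns with the lid: when shut, its x axis is the cooker's x axis
- lid_front (a point): point to press on: on the top face of the lid near its front edge, on the middle line, 205 mm in front of the hinge axis and 30 mm above it when shut. It moves with the lid; its z axis is square to the lid's top face
- vent_seal: flat round silicone seal, 38 mm in diameter and 3 mm thick, on the lid round the foot of the vent stem; the seat of the cap; it gives up to 1.5 mm under the push. Origin: centre of its upper face, 70 mm in front of the hinge axis and 33 mm above it when the lid is shut (161 mm above the counter); z axis along the stem, away from the lid
- stem_top (a point): centre of the grey vent stem's top, 22 mm above the seal's upper face, on the stem's axis. The stem is 18 mm thick, its top tapered to 11 mm; four rounded sprung lugs reach 26 mm across, 7 mm above the seal. They first resist a cap whose rim is 11 mm above the seal; the push rises to about 10 N at 9 mm, then drops (the click) and from about 4 mm the lugs draw the cap down
- steam_cap: steam-vent cap standing mouth down on the counter: black plastic, round, 40 mm in diameter, 29 mm high, about 40 g, straight sides, flat closed top with three short slots, open mouth below (hole 22 mm across at the rim, wider inside, 26 mm deep). Origin: centre of its lower rim (the mouth); z up through the top
- rice_cup: bystander: clear plastic measuring cup, 60 mm in diameter, 58 mm high, upright; origin at the centre of its underside
- ramekin: bystander: white ceramic bowl, 84 mm in diameter, 42 mm high; origin at the centre of its underside
- spice_jar: bystander: small amber glass jar with a steel cap, 46 mm in diameter, 62 mm high; origin at the centre of its underside
- paddle: bystander: wooden rice paddle lying flat to the left of the cooker, 205 mm long, blade 55 mm wide, 8 mm thick; origin on the counter near its middle, x axis towards the blade
- tin: bystander: food tin, 66 mm in diameter, 100 mm high, to the right and to the right and behind the cooker; origin at the centre of its underside
- pepper_mill: bystander: dark wooden pepper mill, 54 mm in diameter, 145 mm high, far left; origin at the centre of its underside
- mug: bystander: brown mug, 82 mm in diameter, 92 mm high, far right, its handle pointing away from the cooker; origin at the centre of its underside

How it is judged:
By the outcome, as a careful person would: the job done as asked, in the order asked, and still so for the second after the job is handed in, while the arm keeps its last pose, push and grip.
It also fails if it takes over 58 s, if anything falls off the work surface, if the arm or the gripper's body presses on something with over 40 N, if the wrist force passes 120 N, or if a joint passes its speed limit or range.

ROBOT

A 6-joint arm with a two-finger parallel gripper is mounted at the origin on the work surface. World frame = base frame: x ahead of the robot, y to its left, z up, the work surface at z = 0. Lengths are in m, angles in degrees, forces in N, time in s.
With the tool pointing down it reaches from about 0.4 to 0.825 m from the base axis. Payload 7 kg.
Tool frame: the origin (TCP) lies midway between the tips of the shut fingers; the grasp point (between the pads) lies 19 mm behind it; z points along the fingers, y is the line along which they close (so a half turn about z gives the same grasp; the last joint's range is limited). The gripper opens to 88 mm and grips with 3 to 60 N. Pads are 19 mm wide; open, the fingers measure 130 mm over their backs; the gripper's body (78 mm by 193 mm) begins 47 mm behind the grasp point.
Start: joints at [-54.081, 20.546, 0.682, 0, -70.136, -16.507], TCP at [0.224, -0.637, 0.227] pointing down, gripper open.
Joint ranges: [-176.03, 176.03], [-82.01, 121.73], [-58.28, 71.71], [-173.87, 95.51], [-174.79, -0.11], [-173.66, 173.66]. Speed limits (degrees/s): [136.94, 136.94, 172.46, 180, 180, 180].

INTERFACE

Orientations are given as [roll, pitch, yaw] about the fixed x, y, z axes, in that order (R = Rz(yaw) Ry(pitch) Rx(roll)).
In Python, from plant import ctrl gives the robot as it stands. The module is installed in compiled form; this text tells all that it offers.
- The arm moves only by the tool send_rows, never from a script. Its argument "plan" is a list that holds one entry, the list of rows, each a list of 6 numbers: the shift along the tool's x, y, z in fractions of the full range, 1 being 50 cm, then the turn, a rotation vector about the tool's x, y, z in shares of 90 degrees (1.0 is 90 degrees). A call has 1 to 8 rows; each row is the pose to reach, as a shift and turn from the pose commanded when the call began, along the tool's axes at that moment; what a row does not reach only later rows make up. A row lasts 1/12 s, in which the tool goes at most 41.7 mm and 7.16 degrees, less where a joint would pass 70% of its speed; a pose out of reach is approached as far as the arm can. No shift or turn number may pass 1 either way. A call with a gripper value outside its range is refused whole. "fingers" is the opening, from 0 (shut) to 1 (fully open), set as the call begins (left out, the last holds). The fingers move at their own pace and stop on an object; the grip force is fixed at half the most. Time passes only in rows, so rows that repeat a pose let the fingers close. It gives the time, the measured TCP pose, the force, the opening and the grip force at its end, in the units of the state.
- ctrl.get_obs(): the state, without advancing time (a new reading comes with each control period).
- ctrl.snapshot(name): name is "scene" or "top" or "wrist"; returns a dict with "img" (480x640x3 uint8, red, green, blue), "K" (3x3 intrinsics, pixels), "pose" (4x4, takes a point from camera to world coordinates). Camera axes: x right, y down, z forward; pixel columns grow to the right and rows downward; lengths in m; the calibration is good to about 2 mm. A picture is of the moment at which its call begins. There is no depth.
- ctrl.close_job(): hands the job in; it is judged then, once.
The state is a dict: "clock": time; "joint_pos": joint angles; "qvel": joint speeds; "tau": joint torques, N m; "tool_pos": TCP position; "orientation": TCP orientation; "force": force on the tool from outside, world axes, zero at the start; "moment": the same for the moment, N m; "opening": finger opening in m; "gripper_force": force on a finger pad.
Only numpy, scipy, OpenCV 4.12 (cv2) and the standard library are available. Lean on these libraries where they do the work, as an engineer would, in place of code of your own. Each camera call takes 0.05 s, during which the arm holds its last target. There are 200 camera calls.

## Working session

There is one attempt and no reset: what is moved stays moved. The work goes in short steps, Python scripts to look and compute and a tool call to move; the robot and the scene stay as the last step left them, time stands still between calls to the robot, and variables do not carry over. Pictures are saved under pics/ and viewed, at most 10 in all, crops included, and the job is handed in when it is done.

Besides the shell and the picture viewer there is one more tool, called after ">>>" as name(argument=value, ...), one argument or row to a line, values as JSON. send_rows: Moves the arm, as the interface text tells. Its arguments: {"type":"object","properties":{"plan":{"type":"array","items":{"type":"array","items":{"type":"array","items":{"type":"number"}}}},"fingers":{"type":"number"}},"required":["plan"]}

```bash
mkdir -p pics
cat > h.py <<'E'
import numpy as np, cv2, pickle
from scipy.spatial.transform import Rotation as R
from plant import ctrl
def snap(n,f):
    s=ctrl.snapshot(n); cv2.imwrite(f'pics/{f}.png',s['img'][:,:,::-1]); pickle.dump(s,open(f'{f}.pkl','wb')); return s
def load(f): return pickle.load(open(f'{f}.pkl','rb'))
def ray(s,u,v):
    d=np.linalg.inv(s['K'])@[u,v,1]; T=np.array(s['pose']); return T[:3,3],T[:3,:3]@d
def onz(s,u,v,z):
    o,d=ray(s,u,v); return o+d*(z-o[2])/d[2]
def tri(a,b):
    (o,d),(p,e)=a,b; d=d/np.linalg.norm(d); e=e/np.linalg.norm(e)
    t=np.linalg.lstsq(np.c_[d,-e],p-o,rcond=None)[0]; A=o+d*t[0]; B=p+e*t[1]; return (A+B)/2,np.linalg.norm(A-B)
def proj(s,p):
    T=np.linalg.inv(np.array(s['pose'])); c=T[:3,:3]@p+T[:3,3]; q=s['K']@c; return q[:2]/q[2]
def totool(d,cur=None):
    o=ctrl.get_obs(); r=R.from_euler('xyz',o['orientation'],degrees=True); return r.inv().apply(d)
E
python3 - <<'E'
from h import *
for n in('scene','top'):
    s=snap(n,n+'0'); print(np.round(s['K'],1).tolist(),np.round(s['pose'],3).tolist())
o=ctrl.get_obs(); print({k:np.round(v,3).tolist() for k,v in o.items()})
E
```

```text
[[503.1, 0.0, 323.4], [0.0, 503.1, 253.0], [0.0, 0.0, 1.0]] [[-0.694, 0.391, -0.605, 1.317], [0.72, 0.401, -0.566, 0.669], [0.022, -0.828, -0.56, 0.803], [0.0, 0.0, 0.0, 1.0]]
[[539.3, 0.0, 324.2], [0.0, 539.3, 243.5], [0.0, 0.0, 1.0]] [[0.004, -0.977, 0.215, 0.25], [-1.0, -0.003, 0.003, -0.015], [-0.002, -0.215, -0.977, 1.613], [0.0, 0.0, 0.0, 1.0]]
{'clock': 0.1, 'joint_pos': [-54.081, 20.589, 0.64, -0.018, -70.134, -16.506], 'qvel': [-0.079, -0.08, 0.131, -0.02, -0.081, -0.042], 'tau': [0.0, -58.416, 29.375, 7.015, 0.01, -0.0], 'tool_pos': [0.224, -0.636, 0.226], 'orientation': [179.915, -0.007, -160.593], 'force': [1.036, -0.323, -0.495], 'moment': [-0.004, -0.028, -0.021], 'gripper_force': 0.0, 'opening': 0.088}
```

View pics/scene0.png

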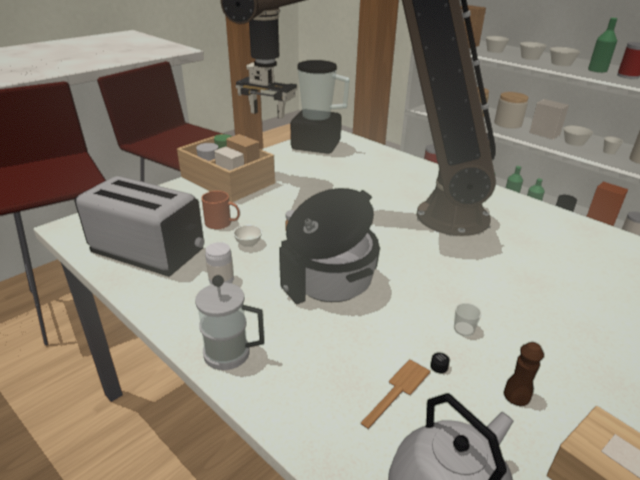

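View pics/top0.png

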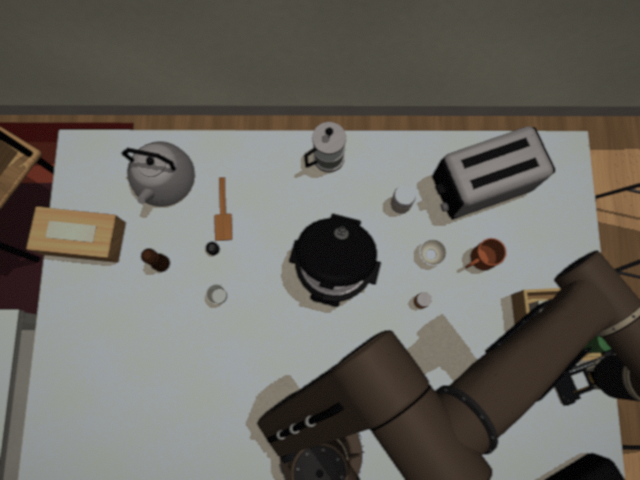

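The scene view shows the open lid at about (330,222), with the vent stem at (310,225), and the cap at (440,362). In the top view the cap is at (212,248), the stem at (341,233) and the hinge near (347,220). I'll zoom in on both.

Run:
```python
from h import *
a=load('top0')['img'][205:310,282:387]; b=load('scene0')['img'][180:310,265:395]
a=cv2.resize(a,(400,400),interpolation=cv2.INTER_CUBIC);b=cv2.resize(b,(400,400),interpolation=cv2.INTER_CUBIC)
im=np.hstack([a,b])[:,:,::-1]; im=np.clip(im.astype(float)*1.6+15,0,255)
cv2.imwrite('pics/crop1.png',im)
t=load('top0');s=load('scene0')
for S,box in((t,(195,230,230,265)),(s,(425,345,460,380))):
    x0,y0,x1,y1=box; g=S['img'][y0:y1,x0:x1].max(2); m=(g<70).astype(np.uint8)
    n,l,st,c=cv2.connectedComponentsWithStats(m); print(st[1:],c[1:]+[x0,y0])
print(onz(t,212,248,.02),onz(s,440,362,.015))
```

```text
[[ 11  12  13  13 131]] [[212.05343511 248.21374046]]
[[  6   8  18  20 266]] [[439.57142857 363.2481203 ]]
[0.58562441 0.32871442 0.02      ] [0.58602567 0.3334548  0.015     ][ WARN:0@0.397] global loadsave.cpp:1063 imwrite_ Unsupported depth image for selected encoder is fallbacked to CV_8U.
```

View pics/crop1.png

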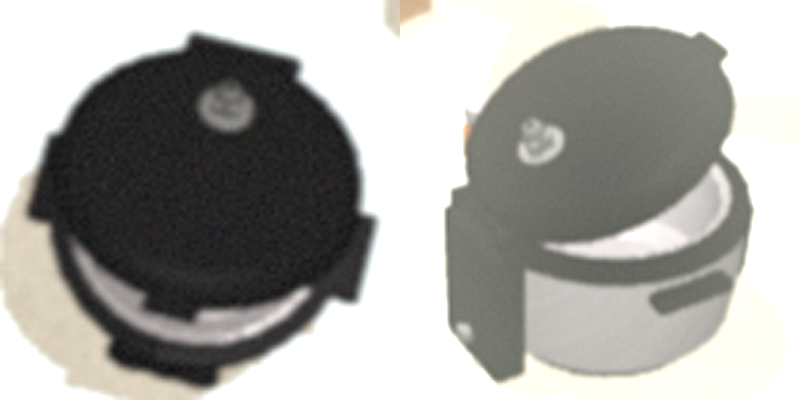

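Run:
```python
from h import *
from scipy.optimize import least_squares
t=load('top0');s=load('scene0')
T=lambda x,y:(282+(x+.5)*105/400-.5,205+(y+.5)*105/400-.5)
S=lambda x,y:(265+(x-400+.5)*130/400-.5,180+(y+.5)*130/400-.5)
print('seal',tri(ray(t,*T(226,107)),ray(s,*S(541,146))))
print('grip',tri(ray(t,*T(40,178)),ray(s,*S(695,290))))
print('cap',tri(ray(t,212,247.7),ray(s,439.6,363.2)))
# hinge housing top back corners (z ~0.128+?), drum rim right etc -> fit
def rz(a): return R.from_euler('z',a).as_matrix()
def f(p,full=False):
    x,y,yaw,lid,hg,hh=p; C=np.array([x,y,0]); M=rz(yaw)
    L=lambda q:C+M@(np.array([.115,0,.128])+R.from_euler('y',lid).apply(q))
    W=lambda q:C+M@np.array(q)
    e=[]
    def add(c,P,uv,w=1): e.extend((proj(c,P)-uv)*w)
    add(t,L([-.07,0,.033]),T(226,107)); add(s,L([-.07,0,.033]),S(541,146))
    add(t,W([0,.129,hg]),T(40,178)); add(t,W([0,-.129,hg]),T(368,258)); add(s,W([0,.129,hg]),S(695,290))
    add(t,(W([.132,0,hh])),T(250,52)) 
    return np.array(e)
r=least_squares(f,[.56,-.05,-.26,.6,.09,.14],loss='soft_l1'); p=r.x
print(np.round(p,4),np.degrees(p[2]),np.round(f(p),1))
```

```text
seal (array([ 0.59339928, -0.05478486,  0.18565238]), np.float64(0.0032897742477488705))
grip (array([0.55947914, 0.08126443, 0.10162085]), np.float64(0.00013316135139292034))
cap (array([0.58751393, 0.33201117, 0.01173184]), np.float64(0.0033109210136436367))
[ 0.5303 -0.0416 -0.2449  0.3893  0.1032  0.1009] -14.031398526860604 [ 0.3  1.2 -0.6 -0.6 -0.8 -0.8  1.1  0.1  0.2  0.3 -1.1 -0.1]
```

Careful with the scale: shifts go in shares of 50 cm and turns go in shares of 90 degrees. That gives: 22 cm / 50 = 0.44, -4.5 cm / 50 = -0.09, -49 degrees / 90 = -0.5444.

>>> send_rows(
  plan=[
    [[0,0,-0.08,0,0,0],[-0.08,0.08,-0.09,0,0,-0.0778],[-0.13,0.14,-0.09,0,0,-0.1556],[-0.18,0.2,-0.09,0,0,-0.2333],[-0.23,0.26,-0.09,0,0,-0.3111],[-0.28,0.32,-0.09,0,0,-0.3889],[-0.33,0.38,-0.09,0,0,-0.4667],[-0.38,0.44,-0.09,0,0,-0.5444]],
  ],
  fingers=0,
)

```text
clock: 0.77
tool_pos: [0.3304, -0.364, 0.2713]
orientation: [180.0, 0.0, -111.3]
force: [1.3, -0.0, 0.3]
opening: 0.0399
gripper_force: 0.0
```

```bash
cat > st.py <<'E'
import sys
from h import *
o=ctrl.get_obs(); print({k:np.round(o[k],4).tolist() for k in('clock','joint_pos','tool_pos','orientation','force','opening','gripper_force')})
if len(sys.argv)>3:
    d=np.array([float(v) for v in sys.argv[1:4]])-o['tool_pos']; r=R.from_euler('xyz',o['orientation'],degrees=True)
    print('tool cm',np.round(r.inv().apply(d)*100,2))
    if len(sys.argv)>4: print('turn',np.round((r.inv()*R.from_euler('xyz',[180,0,float(sys.argv[4])],degrees=True)).as_rotvec(degrees=True),2))
E
python3 st.py .470 -.027 .27 -45
```

```text
{'clock': 0.7667, 'joint_pos': [-24.8158, 1.369, -17.6222, -0.0128, -71.0243, 3.5588], 'tool_pos': [0.3304, -0.364, 0.2713], 'orientation': [179.9853, 0.013, -111.2612], 'force': [1.294, -0.0196, 0.2538], 'opening': 0.0399, 'gripper_force': 0.0}
tool cm [-36.47  -0.79   0.14]
turn [ 1.000e-02  2.000e-02 -6.626e+01]
```

In the tool's units: -32 cm / 50 = -0.64, -28 cm / 50 = -0.56, -56 degrees / 90 = -0.6222.

>>> send_rows(
  plan=[
    [[-0.08,0,0,0,0,-0.0778],[-0.16,0,0,0,0,-0.1556],[-0.24,0,0,0,0,-0.2333],[-0.32,0,0,0,0,-0.3111],[-0.4,0,0,0,0,-0.3889],[-0.48,0,0,0,0,-0.4667],[-0.56,-0.008,0,0,0,-0.5444],[-0.64,-0.016,0,0,0,-0.6222]],
  ],
)

```text
clock: 1.43
tool_pos: [0.4556, -0.0693, 0.2718]
orientation: [-180.0, -0.0, -55.2]
force: [1.5, -0.6, 0.1]
opening: 0.0003
gripper_force: 0.0
```

```bash
python3 st.py .470 -.027 .27 -45
```

```text
{'clock': 1.4333, 'joint_pos': [15.9407, -1.8933, -20.7925, -0.008, -71.0543, 18.8441], 'tool_pos': [0.4556, -0.0693, 0.2718], 'orientation': [-179.9536, -0.0079, -55.2178], 'force': [1.5135, -0.5615, 0.0963], 'opening': 0.0003, 'gripper_force': 0.0}
tool cm [-2.65 -3.6   0.19]
turn [-5.000e-02 -1.000e-02 -1.022e+01]
```

In the tool's units: -3.6 cm / 50 = -0.072, -2.65 cm / 50 = -0.053, -10.2 degrees / 90 = -0.1133.

>>> send_rows(
  plan=[
    [[-0.026,-0.036,0.004,0,0,-0.0556],[-0.053,-0.072,0.004,0,0,-0.1133],[-0.053,-0.072,0.004,0,0,-0.1133],[-0.053,-0.072,0.004,0,0,-0.1133]],
  ],
)

```text
clock: 1.77
tool_pos: [0.4703, -0.0281, 0.2691]
orientation: [179.9, 0.0, -45.3]
force: [0.3, -0.2, 0.8]
opening: 0.0005
gripper_force: 0.0
```

```bash
python3 - <<'E'
from h import *
t=snap('top','top1');s=snap('scene','scene1');w=snap('wrist','wrist1')
a=t['img'][195:310,272:387]; b=s['img'][150:310,250:410]
a=cv2.resize(a,(400,400),interpolation=cv2.INTER_CUBIC);b=cv2.resize(b,(400,400),interpolation=cv2.INTER_CUBIC)
cv2.imwrite('pics/crop2.png',np.clip(np.hstack([a,b])[:,:,::-1]*1.5+15,0,255).astype(np.uint8))
E
python3 st.py
```

```text
{'clock': 1.9167, 'joint_pos': [20.4218, -0.7151, -19.9661, -0.0004, -70.7713, 24.1116], 'tool_pos': [0.4699, -0.0297, 0.2695], 'orientation': [179.9797, 0.0095, -45.4667], 'force': [-0.6811, -1.3173, -0.6214], 'opening': 0.0004, 'gripper_force': 0.0}
```

View pics/crop2.png

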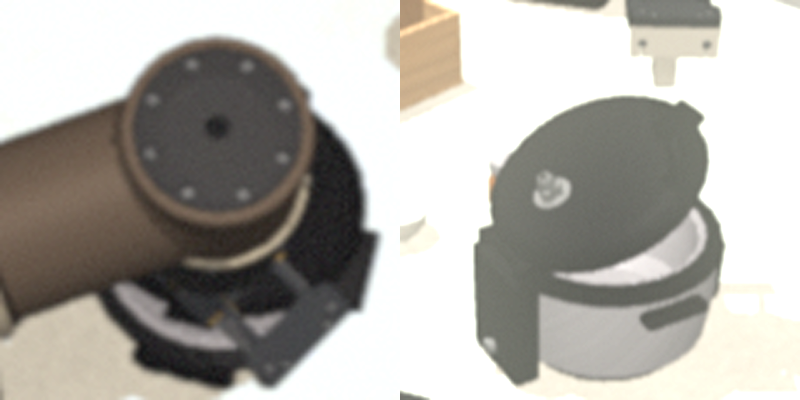

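In the tool's units: 9.1 cm / 50 = 0.182, 7.15 cm / 50 = 0.143.

>>> send_rows(
  plan=[
    [[-0.002,0.002,0.04,0,0,0],[-0.004,0.002,0.068,0,0,0],[-0.01,0.006,0.086,0,0,0],[-0.018,0.011,0.104,0,0,0],[-0.024,0.015,0.124,0,0,0],[-0.032,0.019,0.143,0,0,0],[-0.037,0.022,0.162,0,0,0],[-0.042,0.025,0.182,0,0,0]],
  ],
)

```text
clock: 2.58
tool_pos: [0.4463, -0.023, 0.178]
orientation: [-180.0, -0.0, -45.4]
force: [-0.2, -0.8, -0.2]
opening: 0.0005
gripper_force: 0.5
```

In the tool's units: 1.8 cm / 50 = 0.036, 1.6 cm / 50 = 0.032.

>>> send_rows(
  plan=[
    [[-0.002,0.002,0.01,0,0,0],[-0.004,0.002,0.018,0,0,0],[-0.006,0.004,0.026,0,0,0],[-0.006,0.004,0.032,0,0,0],[-0.006,0.004,0.036,0,0,0],[-0.006,0.004,0.036,0,0,0]],
  ],
)

```text
clock: 3.08
tool_pos: [0.4431, -0.0222, 0.1603]
orientation: [180.0, 0.0, -45.4]
force: [-0.7, 0.0, 0.2]
opening: 0.0006
gripper_force: 0.0
```

In the tool's units: 0.4 cm / 50 = 0.008, 0.2 cm / 50 = 0.004.

>>> send_rows(
  plan=[
    [[0,0,0.004,0,0,0],[0,0,0.008,0,0,0],[0,0,0.008,0,0,0]],
  ],
)

```text
clock: 3.33
tool_pos: [0.4435, -0.0222, 0.1581]
orientation: [-180.0, -0.0, -45.4]
force: [-7.1, 2.3, 14.8]
opening: 0.0003
gripper_force: 7.9
```

```bash
python3 st.py
python3 - <<'E'
from h import *
t=snap('top','top2');s=snap('scene','scene2');w=snap('wrist','wrist2')
a=w['img']; b=s['img'][150:310,250:410]
a=cv2.resize(a,(400,300));b=cv2.resize(b,(400,400),interpolation=cv2.INTER_CUBIC)
a=np.vstack([a,np.zeros((100,400,3),np.uint8)])
cv2.imwrite('pics/crop3.png',np.clip(np.hstack([a,b])[:,:,::-1]*1.5+15,0,255).astype(np.uint8))
E
```

```text
{'clock': 3.3333, 'joint_pos': [22.7475, 1.809, -32.9143, 0.0349, -55.2308, 21.8768], 'tool_pos': [0.4435, -0.0222, 0.1581], 'orientation': [-179.9681, -0.0437, -45.3559], 'force': [-7.074, 2.2551, 14.7707], 'opening': 0.0003, 'gripper_force': 7.8888}
```

View pics/crop3.png

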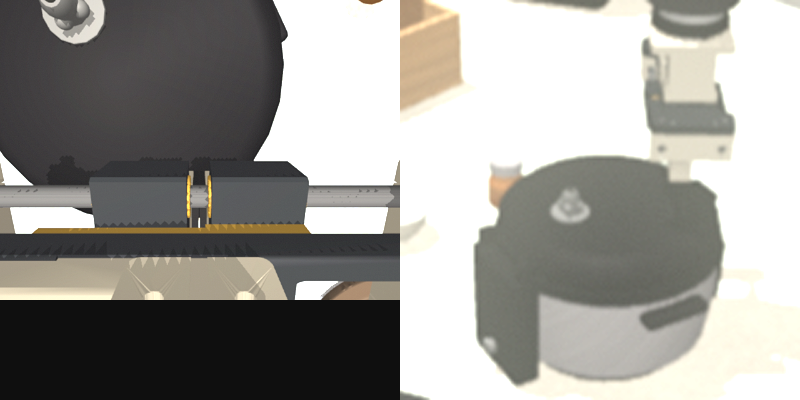

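The lid is shut on its stop: TCP z is 0.158 m with 15 N. I'll lift and measure the vent seal with the wrist camera.

In the tool's units: -12 cm / 50 = -0.24, -10 cm / 50 = -0.2.

>>> send_rows(
  plan=[
    [[0,0,-0.06,0,0,0],[0,0,-0.14,0,0,0],[0,0,-0.2,0,0,0],[0,0,-0.24,0,0,0],[0,0,-0.24,0,0,0],[0,0,-0.24,0,0,0]],
  ],
  fingers=0.75,
)

```text
clock: 3.98
tool_pos: [0.4437, -0.022, 0.2776]
orientation: [-179.8, -0.1, -45.4]
force: [0.3, 0.3, -0.4]
opening: 0.0351
gripper_force: 0.0
```

```bash
python3 st.py .587 .332 .16 -45
python3 - <<'E'
from h import *
w=snap('wrist','wrist3'); s=snap('scene','scene3')
print(np.round(w['K'],1).tolist(),np.round(w['pose'],3).tolist())
p=np.array([.5303,-.0416,.161])+R.from_euler('z',-14).apply([.045,0,0]); print(p,proj(w,p),proj(s,p))
E
```

```text
{'clock': 3.9833, 'joint_pos': [22.7323, -3.9328, -21.9435, -0.0045, -71.8193, 21.8751], 'tool_pos': [0.4437, -0.022, 0.2776], 'orientation': [-179.8406, -0.0594, -45.3941], 'force': [0.3277, 0.3171, -0.4389], 'opening': 0.0351, 'gripper_force': 0.0}
tool cm [-15.15 -35.03  11.84]
turn [-0.16 -0.06 -0.39]
[[378.7, 0.0, 318.2], [0.0, 378.7, 238.1], [0.0, 0.0, 1.0]] [[-0.711, -0.682, -0.17, 0.49], [-0.703, 0.69, 0.175, -0.068], [-0.002, 0.243, -0.97, 0.435], [0.0, 0.0, 0.0, 1.0]]
[ 0.53645317 -0.08617733  0.161     ] [288.43440879  73.15868568] [317.0589684  222.57099893]
```

View pics/wrist3.png

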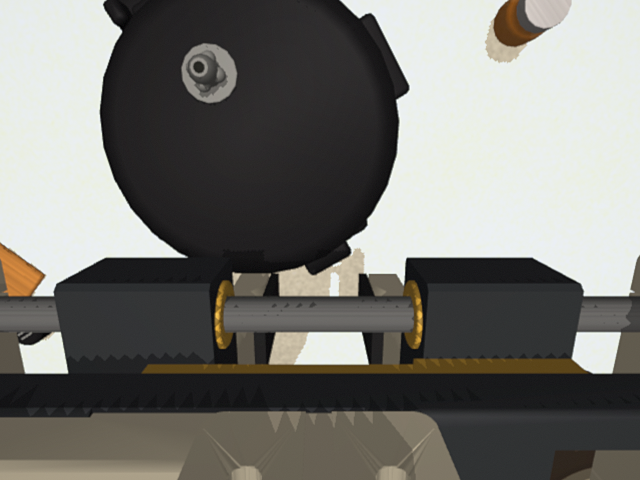

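The seal ring is at (209,73) in the wrist view, with the stem top at about (200,67).

Run:
```python
from h import *
w=load('wrist3');s=load('scene3')
p=np.array([.5303,-.0416,.161])+R.from_euler('z',-14,degrees=True).apply([.045,0,0]); print('model',p,proj(w,p),proj(s,p))
def seal(S,c,r,th):
    x,y=int(c[0]),int(c[1]); g=S['img'][y-r:y+r,x-r:x+r].max(2)
    n,l,st,ce=cv2.connectedComponentsWithStats((g>th).astype(np.uint8)); i=1+np.argmax(st[1:,4])
    ct=max(cv2.findContours((l==i).astype(np.uint8),0,1)[0],key=len); h=cv2.convexHull(ct); e=cv2.fitEllipse(h)
    return np.array(e[0])+[x-r,y-r],e[1],st[i]
for S,c,r in((w,(209,73),40),(s,proj(s,p),14)):
    for th in(80,100,120): 
        try: q=seal(S,c,r,th); print(np.round(q[0],1),np.round(q[1],1),q[2],onz(S,*q[0],.1605))
        except Exception as e: print(e)
# lid/drum outline check in wrist: dark lid
o=np.array(onz(w,203,66,.183));print('stemtop approx',o)
```

```text
model [ 0.57396331 -0.05248649  0.161     ] [213.48037379  69.34340344] [316.11463438 233.16923554]
[208.7  72.6] [54.9 60.2] [  12   10   56   60 2064] [ 0.57509775 -0.04862637  0.1605    ]
[208.8  72.6] [54.  59.9] [  13   10   55   60 1551] [ 0.57505859 -0.04867597  0.1605    ]
[208.8  72.6] [53.6 59.1] [  13   11   55   59 1253] [ 0.57504023 -0.04869059  0.1605    ]
[317.8 232.3] [14.2 16.4] [  8   6  16  15 169] [ 0.56743194 -0.0531105   0.1605    ]
[317.5 232.6] [12.2 14.5] [ 9  7 15 13 93] [ 0.56902701 -0.05260477  0.1605    ]
OpenCV(4.12.0) /io/opencv/modules/imgproc/src/shapedescr.cpp:361: error: (-201:Incorrect size of input array) There should be at least 5 points to fit the ellipse in function 'fitEllipseNoDirect'

stemtop approx [ 0.57306518 -0.05065142  0.183     ]
```

```bash
python3 st.py .531 .389 .2 -45
```

```text
{'clock': 4.0833, 'joint_pos': [22.7325, -3.8382, -22.0873, -0.0273, -71.805, 21.8745], 'tool_pos': [0.4426, -0.0223, 0.2757], 'orientation': [179.9595, 0.0442, -45.4015], 'force': [-0.4656, -0.069, -0.563], 'opening': 0.043, 'gripper_force': 0.0}
tool cm [-23.08 -35.18   7.57]
turn [ 0.04  0.04 -0.4 ]
```

In the tool's units: -25.6 cm / 50 = -0.512, -22.4 cm / 50 = -0.448.

>>> send_rows(
  plan=[
    [[-0.048,-0.064,0,0,0,0],[-0.096,-0.128,0,0,0,0],[-0.144,-0.192,0,0,0,0],[-0.192,-0.256,0,0,0,0],[-0.24,-0.32,0,0,0,0],[-0.288,-0.384,0,0,0,0],[-0.336,-0.448,0,0,0,0],[-0.38,-0.512,0,0,0,0]],
  ],
)

```text
clock: 4.75
tool_pos: [0.4913, 0.2946, 0.275]
orientation: [179.9, -0.0, -45.4]
force: [1.4, -0.8, -0.1]
opening: 0.0655
gripper_force: 0.0
```

```bash
python3 st.py .531 .389 .2 -45
```

```text
{'clock': 4.75, 'joint_pos': [50.5003, 9.4213, -8.0506, -0.0139, -72.6591, -5.8621], 'tool_pos': [0.4913, 0.2946, 0.275], 'orientation': [179.8683, -0.0002, -45.3659], 'force': [1.3915, -0.8075, -0.1076], 'opening': 0.0655, 'gripper_force': 0.0}
tool cm [-3.93 -9.48  7.48]
turn [ 0.13  0.   -0.37]
```

>>> send_rows(
  plan=[
    [[-0.026,-0.06,0.04,0,0,0],[-0.052,-0.12,0.08,0,0,0],[-0.078,-0.19,0.12,0,0,0],[-0.078,-0.19,0.15,0,0,0],[-0.078,-0.19,0.15,0,0,0],[-0.078,-0.19,0.15,0,0,0]],
  ],
)

```text
clock: 5.25
tool_pos: [0.5314, 0.3864, 0.1989]
orientation: [179.7, -0.0, -45.4]
force: [0.2, 0.4, 0.9]
opening: 0.0656
gripper_force: 0.0
```

```bash
python3 - <<'E'
from h import *
w=snap('wrist','wrist4'); p=np.array([.587,.332,.029]); c=proj(w,p); print(c)
g=w['img'].max(2); 
n,l,st,ce=cv2.connectedComponentsWithStats((g<75).astype(np.uint8))
for i in range(1,n):
    if 200<st[i,4]<30000: print(st[i],np.round(ce[i],1),onz(w,*ce[i],.015))
E
python3 st.py
```

```text
[316.11622258 127.28265109]
[   0    0  103  194 8118] [ 56.8 125. ] [0.74763514 0.48755829 0.015     ]
[ 293  103   46   48 1557] [315.7 126.9] [0.58785526 0.33160044 0.015     ]
{'clock': 5.3, 'joint_pos': [52.9754, 19.907, -3.6786, 0.0226, -66.5276, -8.3685], 'tool_pos': [0.532, 0.3866, 0.201], 'orientation': [179.891, -0.037, -45.384], 'force': [-0.2075, 0.0826, 0.9251], 'opening': 0.0656, 'gripper_force': 0.0}
```

View pics/wrist4.png

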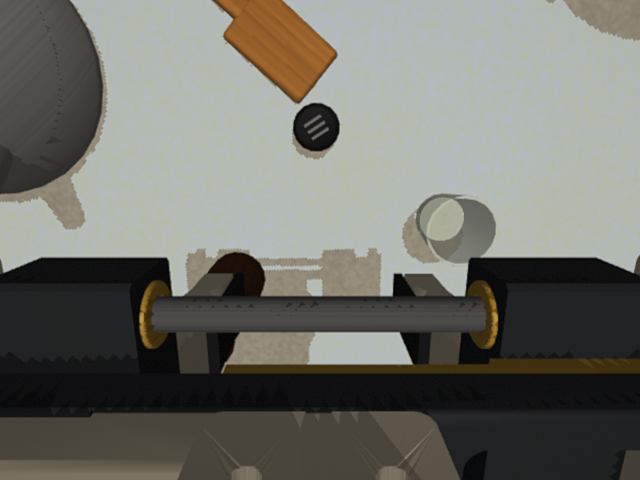

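```bash
python3 st.py .5878 .3317 .1 -35
```

```text
{'clock': 5.3, 'joint_pos': [52.9754, 19.907, -3.6786, 0.0226, -66.5276, -8.3685], 'tool_pos': [0.532, 0.3866, 0.201], 'orientation': [179.891, -0.037, -45.384], 'force': [-0.2075, 0.0826, 0.9251], 'opening': 0.0656, 'gripper_force': 0.0}
tool cm [ 7.82 -0.14 10.1 ]
turn [  0.11  -0.03 -10.38]
```

In the tool's units: 12.5 cm / 50 = 0.25, 10 cm / 50 = 0.2, -10.4 degrees / 90 = -0.1156.

>>> send_rows(
  plan=[
    [[0.04,0,0.02,0,0,-0.0333],[0.09,-0.002,0.06,0,0,-0.0667],[0.14,-0.003,0.1,0,0,-0.1156],[0.156,-0.003,0.15,0,0,-0.1156],[0.156,-0.003,0.2,0,0,-0.1156],[0.156,-0.003,0.25,0,0,-0.1156],[0.156,-0.003,0.25,0,0,-0.1156]],
  ],
)

```text
clock: 5.88
tool_pos: [0.5861, 0.3301, 0.0734]
orientation: [179.7, 0.1, -35.1]
force: [-1.9, -0.3, -1.4]
opening: 0.0657
gripper_force: 0.0
```

```bash
python3 st.py .5878 .3317 .005 -35
python3 - <<'E'
from h import *
snap('wrist','wrist5')
E
```

```text
{'clock': 5.8833, 'joint_pos': [45.916, 27.5245, -9.7323, -0.0782, -53.0415, 9.0168], 'tool_pos': [0.5861, 0.3301, 0.0734], 'orientation': [179.715, 0.1082, -35.1147], 'force': [-1.9027, -0.321, -1.4041], 'opening': 0.0657, 'gripper_force': 0.0}
tool cm [ 0.06 -0.26  6.84]
turn [ 0.28  0.11 -0.11]
```

In the tool's units: 6.8 cm / 50 = 0.136, 6.5 cm / 50 = 0.13.

>>> send_rows(
  plan=[
    [[0,0,0.04,0,0,0],[0,-0.002,0.08,0,0,0],[0,-0.002,0.112,0,0,0],[0,-0.002,0.13,0,0,0],[0,-0.002,0.136,0,0,0],[0,-0.002,0.136,0,0,0]],
  ],
)

```text
clock: 6.43
tool_pos: [0.5891, 0.334, 0.0098]
orientation: [-179.9, -0.0, -35.0]
force: [0.6, 0.0, 0.5]
opening: 0.0657
gripper_force: 0.0
```

```bash
python3 st.py .5878 .3317 .005 -35
```

```text
{'clock': 6.4333, 'joint_pos': [46.016, 31.7028, -12.4275, 0.0237, -45.7979, 8.9969], 'tool_pos': [0.5891, 0.334, 0.0098], 'orientation': [-179.9317, -0.028, -34.9706], 'force': [0.5945, 0.0161, 0.4933], 'opening': 0.0657, 'gripper_force': 0.0}
tool cm [0.03 0.26 0.48]
turn [-0.07 -0.03  0.03]
```

In the tool's units: 0.2 cm / 50 = 0.004, 0.1 cm / 50 = 0.002.

>>> send_rows(
  plan=[
    [[0,0.002,0.004,0,0,0],[0,0.002,0.004,0,0,0],[0,0.002,0.004,0,0,0],[0,0.002,0.004,0,0,0]],
  ],
)

```text
clock: 6.77
tool_pos: [0.5883, 0.3331, 0.0074]
orientation: [-179.9, -0.0, -35.0]
force: [0.9, -0.7, 0.1]
opening: 0.0657
gripper_force: 0.0
```

```bash
python3 st.py .5878 .3317 .005 -35
```

```text
{'clock': 6.7667, 'joint_pos': [45.9993, 31.7916, -12.6683, 0.0076, -45.4733, 9.013], 'tool_pos': [0.5883, 0.3331, 0.0074], 'orientation': [-179.9348, -0.0158, -34.9824], 'force': [0.8556, -0.7372, 0.1317], 'opening': 0.0657, 'gripper_force': 0.0}
tool cm [0.03 0.14 0.24]
turn [-0.07 -0.02  0.02]
```

In the tool's units: 0.2 cm / 50 = 0.004, 0.1 cm / 50 = 0.002.

>>> send_rows(
  plan=[
    [[0,0.002,0.004,0,0,0],[0,0.002,0.004,0,0,0],[0,0.002,0.004,0,0,0],[0,0.002,0.004,0,0,0],[0,0.002,0.004,0,0,0],[0,0.002,0.004,0,0,0],[0,0.002,0.004,0,0,0]],
  ],
  fingers=0,
)

```text
clock: 7.35
tool_pos: [0.5874, 0.332, 0.0045]
orientation: [180.0, -0.0, -35.0]
force: [0.5, 0.2, -0.2]
opening: 0.0396
gripper_force: 30.0
```

>>> send_rows(
  plan=[
    [[0,0,0,0,0,0],[0,0,0,0,0,0],[0,0,0,0,0,0]],
  ],
)

```text
clock: 7.6
tool_pos: [0.5874, 0.332, 0.0045]
orientation: [180.0, 0.0, -35.0]
force: [0.8, -0.4, -0.3]
opening: 0.0398
gripper_force: 30.0
```

In the tool's units: -27.5 cm / 50 = -0.55, -25.5 cm / 50 = -0.51.

>>> send_rows(
  plan=[
    [[0,0,-0.04,0,0,0],[0,0,-0.11,0,0,0],[0,0,-0.19,0,0,0],[0,0,-0.27,0,0,0],[0,0,-0.35,0,0,0],[0,0,-0.43,0,0,0],[0,0,-0.51,0,0,0],[0,0,-0.55,0,0,0]],
  ],
)

```text
clock: 8.27
tool_pos: [0.5887, 0.3325, 0.286]
orientation: [-179.6, -0.2, -35.0]
force: [-1.1, 1.3, 1.3]
opening: 0.0391
gripper_force: 30.0
```

```bash
python3 st.py .509 -.0035 .29 -35
```

```text
{'clock': 8.2667, 'joint_pos': [45.9883, 18.7944, 5.7529, 0.0914, -76.5572, 9.0269], 'tool_pos': [0.5887, 0.3325, 0.286], 'orientation': [-179.6176, -0.1509, -34.9644], 'force': [-1.0664, 1.2927, 1.2974], 'opening': 0.0391, 'gripper_force': 29.9999}
tool cm [12.72 32.1  -0.58]
turn [-0.38 -0.15  0.04]
```

In the tool's units: 27.4 cm / 50 = 0.548, 24 cm / 50 = 0.48.

>>> send_rows(
  plan=[
    [[0.02,0.05,-0.02,0,0,0],[0.048,0.12,-0.02,0,0,0],[0.076,0.192,-0.02,0,0,0],[0.104,0.264,-0.02,0,0,0],[0.132,0.336,-0.02,0,0,0],[0.16,0.408,-0.02,0,0,0],[0.188,0.48,-0.02,0,0,0],[0.216,0.548,-0.02,0,0,0]],
  ],
)

```text
clock: 8.93
tool_pos: [0.5177, 0.0438, 0.2898]
orientation: [-180.0, -0.0, -35.0]
force: [1.4, -1.0, -0.6]
opening: 0.0398
gripper_force: 30.0
```

In the tool's units: 4.6 cm / 50 = 0.092, 2.4 cm / 50 = 0.048.

>>> send_rows(
  plan=[
    [[0.02,0.048,0,0,0,0],[0.038,0.092,0,0,0,0],[0.038,0.092,0,0,0,0],[0.038,0.092,0,0,0,0],[0.038,0.092,0,0,0,0],[0.038,0.092,0,0,0,0]],
  ],
)

```text
clock: 9.43
tool_pos: [0.5082, -0.0024, 0.2895]
orientation: [-180.0, 0.0, -35.0]
force: [0.7, -0.3, -1.4]
opening: 0.0396
gripper_force: 30.0
```

```bash
python3 st.py .5745 -.0495 .21 -35
python3 - <<'E'
from h import *
w=snap('wrist','wrist6'); print(proj(w,np.array([.5745,-.0495,.1605])))
g=w['img'].max(2); n,l,st,ce=cv2.connectedComponentsWithStats((g>100).astype(np.uint8))
for i in range(1,n):
    if 400<st[i,4]<6000:
        ct=max(cv2.findContours((l==i).astype(np.uint8),0,1)[0],key=len); e=cv2.fitEllipse(cv2.convexHull(ct))
        print(st[i],np.round(e[0],1),np.round(e[1],1),onz(w,*e[0],.1605))
E
```

```text
{'clock': 9.4333, 'joint_pos': [21.8989, 2.5046, -14.0746, -0.0069, -73.42, 33.1437], 'tool_pos': [0.5082, -0.0024, 0.2895], 'orientation': [-179.9957, 0.0051, -34.9594], 'force': [0.6818, -0.3416, -1.3802], 'opening': 0.0396, 'gripper_force': 30.0}
tool cm [8.14 0.06 7.95]
turn [-0.    0.01  0.04]
[319.79461935 119.92661141]
[ 293   93   51   54 1410] [318.2 119.8] [51.  53.7] [ 0.57522519 -0.04860111  0.1605    ]
[374 274  40  22 672] [392.7 284.4] [25.3 42.9] [ 0.43689475 -0.02527119  0.1605    ]
[203 281  13  68 439] [211.7 315.1] [17.7 67. ] [0.49938615 0.11122639 0.1605    ]
[ 213  308  212   18 3004] [311.  318.1] [ 23.4 246.1] [0.45034843 0.04576428 0.1605    ]
[  0 311  46  14 630] [ 22.1 318.8] [43. 47.] [0.58624692 0.24151779 0.1605    ]
[591 312  36  14 404] [608.5 316. ] [31.4 43.8] [ 0.31162146 -0.15633579  0.1605    ]
[  16  331   41   43 1439] [ 36.1 351.7] [34.4 94.8] [0.55803042 0.25393039 0.1605    ]
[ 262  331  114   35 1772] [321.2 348. ] [ 41.7 146.6] [0.42306658 0.05450928 0.1605    ]
[ 583  331   39   43 1265] [604.5 350.2] [44.5 48.1] [ 0.284355   -0.14045973  0.1605    ]
```

View pics/wrist6.png

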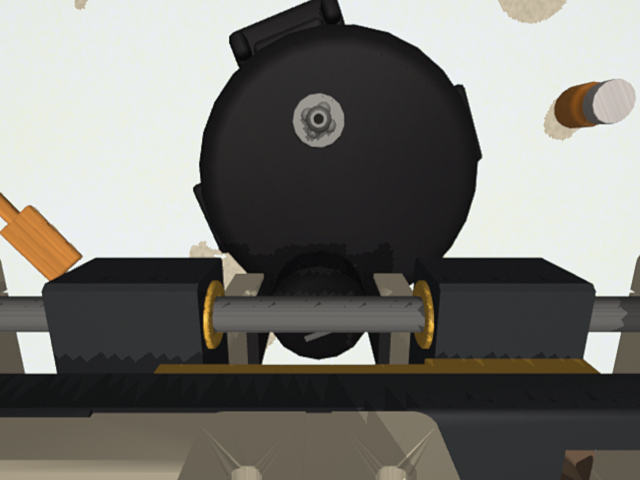

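The seal is at (318,120) and the stem top is concentric with it, so the lid is level. The cap is in the grip. Next I'll hover over the stem.

In the tool's units: 8.9 cm / 50 = 0.178, 8.5 cm / 50 = 0.17.

>>> send_rows(
  plan=[
    [[0.04,0,0.03,0,0,0],[0.09,0,0.08,0,0,0],[0.14,0,0.13,0,0,0],[0.162,0,0.17,0,0,0],[0.162,0,0.178,0,0,0],[0.162,0,0.178,0,0,0],[0.162,0,0.178,0,0,0],[0.162,0,0.178,0,0,0]],
  ],
)

```text
clock: 10.15
tool_pos: [0.5748, -0.0487, 0.202]
orientation: [-179.9, -0.1, -34.9]
force: [-1.6, 0.0, -0.4]
opening: 0.0396
gripper_force: 30.0
```

>>> send_rows(
  plan=[
    [[0,0,0,0,0,0],[0,0,0,0,0,0],[0,0,0,0,0,0],[0,0,0,0,0,0]],
  ],
)

```text
clock: 10.48
tool_pos: [0.5744, -0.0492, 0.2013]
orientation: [-179.9, -0.0, -35.0]
force: [-1.0, 0.1, -0.0]
opening: 0.0395
gripper_force: 30.0
```

```bash
python3 st.py .5748 -.0483 .177 -35
```

```text
{'clock': 10.4833, 'joint_pos': [14.5321, 12.3345, -14.2137, -0.0003, -63.3838, 40.4963], 'tool_pos': [0.5744, -0.0492, 0.2013], 'orientation': [-179.9481, -0.044, -34.9718], 'force': [-0.9645, 0.1338, -0.0189], 'opening': 0.0395, 'gripper_force': 29.9999}
tool cm [-0.02 -0.1   2.43]
turn [-0.05 -0.04  0.03]
```

In the tool's units: 2.3 cm / 50 = 0.046, 2 cm / 50 = 0.04.

>>> send_rows(
  plan=[
    [[0,-0.002,0.01,0,0,0],[0,-0.002,0.02,0,0,0],[0,-0.002,0.03,0,0,0],[0,-0.002,0.04,0,0,0],[0,-0.002,0.046,0,0,0],[0,-0.002,0.046,0,0,0],[0,-0.002,0.046,0,0,0]],
  ],
)

```text
clock: 11.07
tool_pos: [0.5748, -0.0487, 0.1772]
orientation: [180.0, 0.0, -35.0]
force: [0.6, -0.4, -0.8]
opening: 0.0396
gripper_force: 30.0
```

>>> send_rows(
  plan=[
    [[0,0,0,0,0,0],[0,0,0,0,0,0]],
  ],
)

```text
clock: 11.23
tool_pos: [0.5751, -0.0486, 0.1778]
orientation: [-180.0, -0.0, -35.0]
force: [-0.5, -0.7, -0.3]
opening: 0.0393
gripper_force: 30.0
```

In the tool's units: 0.4 cm / 50 = 0.008, 0.2 cm / 50 = 0.004.

>>> send_rows(
  plan=[
    [[0,0,0.004,0,0,0],[0,0,0.008,0,0,0],[0,0,0.008,0,0,0]],
  ],
)

```text
clock: 11.48
tool_pos: [0.5755, -0.0488, 0.1744]
orientation: [-180.0, -0.1, -35.0]
force: [-0.2, -0.7, 4.2]
opening: 0.0396
gripper_force: 30.0
```

>>> send_rows(
  plan=[
    [[0,0,0.004,0,0,0],[0,0,0.008,0,0,0],[0,0,0.008,0,0,0]],
  ],
)

```text
clock: 11.73
tool_pos: [0.5751, -0.0487, 0.1696]
orientation: [-180.0, -0.0, -35.0]
force: [1.5, -0.1, -3.9]
opening: 0.0395
gripper_force: 30.0
```

In the tool's units: 0.4 cm / 50 = 0.008, 0.2 cm / 50 = 0.004.

>>> send_rows(
  plan=[
    [[0,0,0.004,0,0,0],[0,0,0.008,0,0,0],[0,0,0.008,0,0,0]],
  ],
)

```text
clock: 11.98
tool_pos: [0.5749, -0.0486, 0.1652]
orientation: [180.0, 0.0, -35.0]
force: [-0.7, 1.0, 1.5]
opening: 0.0396
gripper_force: 30.0
```

In the tool's units: 0.1 cm / 50 = 0.002.

>>> send_rows(
  plan=[
    [[0,0,0.002,0,0,0],[0,0,0.002,0,0,0],[0,0,0.002,0,0,0]],
  ],
)

```text
clock: 12.23
tool_pos: [0.5749, -0.0486, 0.1648]
orientation: [180.0, -0.0, -35.0]
force: [-1.4, 0.5, 3.6]
opening: 0.0395
gripper_force: 30.0
```

In the tool's units: 0.1 cm / 50 = 0.002.

>>> send_rows(
  plan=[
    [[0,0,0.002,0,0,0],[0,0,0.002,0,0,0],[0,0,0.002,0,0,0]],
  ],
)

```text
clock: 12.48
tool_pos: [0.575, -0.0486, 0.1641]
orientation: [-180.0, -0.0, -35.0]
force: [-2.8, 1.1, 6.8]
opening: 0.0396
gripper_force: 30.0
```

In the tool's units: 0.1 cm / 50 = 0.002.

>>> send_rows(
  plan=[
    [[0,0,0.002,0,0,0],[0,0,0.002,0,0,0],[0,0,0.002,0,0,0],[0,0,0.002,0,0,0],[0,0,0.002,0,0,0]],
  ],
)

```text
clock: 12.9
tool_pos: [0.575, -0.0486, 0.1638]
orientation: [-180.0, -0.0, -35.0]
force: [-4.0, 1.6, 11.5]
opening: 0.0396
gripper_force: 30.0
```

```bash
python3 - <<'E'
from h import *
s=snap('scene','scene4');w=snap('wrist','wrist7');b=s['img'][150:310,250:410]
b=cv2.resize(b,(500,500),interpolation=cv2.INTER_CUBIC)
cv2.imwrite('pics/crop4.png',np.clip(b[:,:,::-1]*1.5+15,0,255).astype(np.uint8))
E
python3 st.py
```

```text
{'clock': 13.0, 'joint_pos': [14.5924, 14.1787, -17.0379, 0.021, -58.7382, 40.4295], 'tool_pos': [0.575, -0.0486, 0.1638], 'orientation': [-179.9773, -0.0429, -34.9673], 'force': [-4.2838, 2.3046, 11.3543], 'opening': 0.0395, 'gripper_force': 30.0019}
```

View pics/crop4.png

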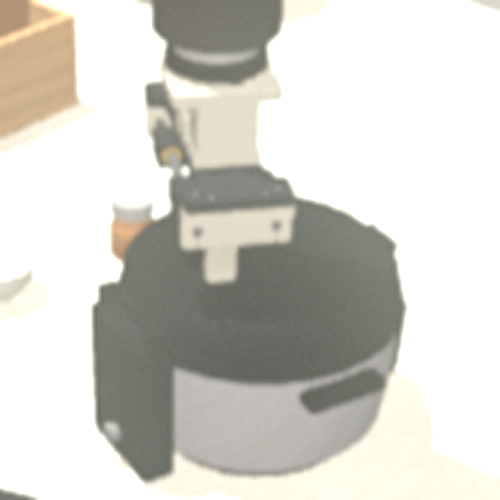

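The picture shows the lid flat and the fingers and cap down at the stem. The push is steady at about 11 N and the cap rim is at seal height, so I'm handing in.

```bash
python3 -c "
from plant import ctrl
print(ctrl.close_job())"
```

```text
the job is handed in; nothing more can be done
None
```

I folded the lid shut, pressed the vent cap on past the click to its seal, and handed the job in at about 13 s with the gripper still holding the cap and pushing down at about 11 N; the hand-in returned no verdict.

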